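# Lay out the job tray for wax injection

### The job

Lay out the job tray for the next wax run: seat the large pink mould that lies by itself on the bench flat in the tray's large corner nest, the small pink mould that lies by itself on the bench flat in the small corner nest, and lay the tweezers in the two notches of the black-barred tool rest, each lengthwise in its place. The large and small moulds on the wire cooling rack are still hot, and the opened two-tone mould half (mauve on cream) on the bench is not needed: leave all three where they are.

Things in the scene. Friction and masses are not known exactly. Their poses are not given: they have to be found in the camera images.
- large_mould_centre (a point): Large pink rubber mould, a rounded block 80 x 57 x 31 mm (its x, y, z), about 0.15 kg, lying flat alone on the bench or on its cover sheet (2 mm thick); point at its centre, half-way up (15.5 mm above its underside). x along its length. Grasp across the 57 mm.
- small_mould_centre (a point): Small pink rubber mould, a rounded block 63 x 44 x 23 mm (its x, y, z), about 0.07 kg, lying flat alone on the bench or on its cover sheet (2 mm thick); point at its centre, half-way up (11.5 mm above its underside). x along its length. Grasp across the 44 mm.
- pair_tweezers_centre (a point): Steel tweezers, 122 mm long (its x), 12 mm wide (y), 10 mm high (z), lying flat on the bench or cover; the legs are rigid. Point at the centre, 5 mm above the underside. Either end may point either way in the rest.
- large_nest: Fixed on the low tray (104 x 248 mm): aluminium plate 98 x 80 x 3 mm (its x, y, z), origin at the centre of its underside, 6 mm above the bench. Four black corner angles, 8 mm high above the plate, enclose 92 x 69 mm (x, y); the sides' middles are open for fingers. A seated mould's underside is 3 mm above the origin. The three holders stand 82 mm apart along y, in any order.
- small_nest: Nest for the small mould: same plate, same origin and corner height as the large nest, but the corner angles enclose 75 x 56 mm (x, y).
- tool_rest: Rest for the tweezers: the same plate and origin, with two black cross bars at x = -34 and +34 mm, each 8 mm thick in x. The bottom of each notch is 9 mm above the origin and 30 mm wide (y = -15 to +15 mm), between lugs 7 mm higher. The tweezers lie along x across both bars; the space between the bars is free.
- hot_large_centre (a point): Look-alike to leave: large pink mould 80 x 59 x 27 mm lying on the wire cooling rack; point at its centre.
- hot_small_centre (a point): Look-alike to leave: small pink mould 63 x 47 x 23 mm lying on the wire cooling rack; point at its centre.
- open_half_centre (a point): Look-alike to leave: opened mould half, a block 86 x 66 x 24 mm with a dark mauve face with cut marks on a cream backing, lying alone on the bench; point at its centre.
- cooling_rack: Wire cooling rack 100 x 190 mm (its x, y), 14 mm high, fixed at the left, with the two hot moulds on it; origin at the centre of its underside.
Mind the look-alikes: they are no part of the job. Leave any turquoise look-alike of the part that bears large_mould_centre alone.

How it is judged (in metres and radians):
At the end, for the whole second after the job is handed in: Large and small mould flat on their nests' plates, within 12 mm of centre; tweezers down in both notches, within 15 mm of centre; all lengthwise within 0.26 rad (15 degrees), released, at rest; hot moulds and opened half within 15 mm of their starts (horizontal distance between large_mould_centre and large_nest below 0.012 m and z of large_mould_centre in the frame of large_nest between 0.0145 and 0.0225 m and angle between the x axis of large_mould_centre and the x axis of large_nest, either way round below 0.26 rad and angle between each of large_mould_centre, small_mould_centre's own z axis and vertical below 0.12 rad and horizontal distance between small_mould_centre and small_nest below 0.012 m and z of small_mould_centre in the frame of small_nest between 0.0105 and 0.0185 m and angle between the x axis of small_mould_centre and the x axis of small_nest, either way round below 0.26 rad and horizontal distance between pair_tweezers_centre and tool_rest below 0.015 m and z of pair_tweezers_centre in the frame of tool_rest between 0.01 and 0.018 m and angle between the x axis of pair_tweezers_centre and the x axis of tool_rest, either way round below 0.26 rad and linear speed of each of large_mould, small_mould, pair_tweezers below 0.02 m/s and distance of each of hot_large_centre, hot_small_centre, open_half_centre from where it was at the start of the episode below 0.015 m); the robot touches nothing.
It fails at once if the hot large mould is disturbed (moved over 15 mm) (distance of hot_large_centre from where it was at the start of the episode above 0.015 m).
It fails at once if the hot small mould is disturbed (moved over 15 mm) (distance of hot_small_centre from where it was at the start of the episode above 0.015 m).
It fails at once if the opened mould half is disturbed (moved over 15 mm) (distance of open_half_centre from where it was at the start of the episode above 0.015 m).
It also fails if it takes over 80 s, if anything falls off the work surface, if the arm or the gripper's body presses on something with over 40 N, if the wrist force passes 120 N, or if a joint passes its speed limit or range.

### The arm

A 6-joint arm with a two-finger parallel gripper is mounted at the origin on a cart in front of the work surface, level with it; the furniture and walls round the work are solid. World frame = base frame: x ahead of the robot, y to its left, z up, the work surface at z = 0. Lengths are in mm, angles in rad, forces in N, time in s.
With the tool pointing down it reaches from about 375 to 975 mm from the base axis. Payload 3.8 kg.
Tool frame: the origin (TCP) lies midway between the tips of the shut fingers; the grasp point (between the pads) lies behind it (robot.grasp_offset is the z of the grasp point in the tool frame, in mm); z points along the fingers, y is the direction in which the jaws open and shut (so a half turn about z gives the same grasp; the last joint's range is limited). The gripper opens to 88 mm and grips with 3 to 60 N. Pads are 18 mm wide; open, the fingers measure 123 mm over their backs; the gripper's body (75 mm by 187 mm) begins 45 mm behind the grasp point.
Start: joints at [1.091, 0.264, 1.604, -0, 1.274, -0.037], TCP at [289.215, 609.896, 238.706] pointing down, gripper open.
Joint ranges: [-2.63, 2.63], [-0.94, 2.18], [0.31, 2.57], [-1.31, 4.45], [0, 2.66], [-2.55, 2.55]. Speed limits (rad/s): [2.57, 2.57, 3.14, 3.14, 3.14, 3.14].

### API

Orientations are given as a unit quaternion [x, y, z, w].
In Python, from workcell import robot gives the robot as it stands. The module is installed in compiled form; this text tells all that it offers.
- The arm moves only by the tool apply_moves, never from a script. Its argument "commands" is a list of rows, each a list of 7 numbers: the opening, from -1 (shut) to 1 (fully open), then the shift along the tool's x, y, z in m, then the turn, a rotation vector about the tool's x, y, z in degrees. In form: [[claw, x, y, z, ax, ay, az], ...]. A call has 1 to 5 rows; each row shifts and turns the pose as measured when the row begins, along the tool's axes as they then stand; what a row does not reach is not made up. A row lasts 1/12 s, in which the tool goes at most 41.7 mm and 7.16 degrees, less where a joint would pass 70% of its speed; a pose out of reach is approached as far as the arm can. A call is refused whole if a number of a shift passes 0.0417 or a number of a turn 7.16, either way. A call with a gripper value outside its range is refused whole. The fingers move at their own pace and stop on an object; "force" is the grip in N (left out, the last holds). Time passes only in rows, so rows that do not move let the fingers close. It gives the time, the measured TCP pose, the force and the opening at its end, in the units of the state.
- robot.sense(): the state, without advancing time (a new reading comes with each control period).
- robot.capture(name): name is "scene" or "top" or "wrist"; returns the picture (400x640x3 uint8, red, green, blue); there is no depth.
- robot.camera_model(name): a dict with "vertical_fov" (degrees; the focal length in pixels is half the picture's height over the tangent of half this angle, whatever the lens; pixels are square), "cx", "cy" (the principal point, pixels), "k1" (the pictures are not rectified: a ray, as slopes to the right and down, at radius r is drawn at 1 + k1 r^2 times it, then the intrinsics apply), "position" and "orientation" of the camera in the world. Camera axes: x right, y down, z forward; pixel columns grow to the right and rows downward; lengths in mm; the calibration is good to about 2 mm. A picture is of the moment at which its call begins: read the wrist's pose just before it. camera_model takes no time and is no camera call; for the wrist camera it gives the pose at the moment of the call.
- robot.sign_off(): hands the job in, once; it reports no verdict.
Trained networks look in the newest picture that a camera, given by its name, has taken for a name from the list of things; names that differ only in an ending like _2 or _b are one class to them, and where a whole thing is asked for, a point or a joint stands for the part that bears it (a point fixed in the world has none). Each returns a list of dicts, best first, with "confidence" (0 to 1); they miss things now and then, are a little off and sometimes report something else, mostly with a low value. They report only what shows in the picture. A call takes as long as a camera call. They do not tell look-alikes from the thing itself.
- robot.recognise(camera, name): "uv" ([column, row] in pixels, amid what is visible of it).
The state is a dict: "time_s": time; "qpos": joint angles; "joint_vel": joint speeds; "joint_torque": joint torques, N m; "ee_pos": TCP position; "eef_rot": TCP orientation; "wrist_force": force on the tool from outside, world axes, zero at the start; "torque": the same for the moment, N m; "gripper_width": opening from 0.0 (shut) to 1.0 (fully open).
Only numpy, scipy, OpenCV 4.12 (cv2) and the standard library are available. Lean on these libraries where they do the work, as an engineer would, in place of code of your own. Each camera call takes 0.05 s, during which the arm holds its last target. There are 200 camera calls.

## Working session

There is one attempt and no reset: what is moved stays moved. The work goes in short steps, Python scripts to look and compute and a tool call to move; the robot and the scene stay as the last step left them, time stands still between calls to the robot, and variables do not carry over. Pictures are saved under pics/ and viewed, about 12 in all and at most 16, crops included, and the job is handed in when it is done.

Besides the shell and the picture viewer there is one more tool, called after "Request:" by a JSON object that holds its "op" and its "data", one argument or row to a line. apply_moves: Moves the arm, as the interface text tells. Its arguments: {"type":"object","properties":{"commands":{"type":"array","items":{"type":"array","items":{"type":"number"}}},"force":{"type":"number"}},"required":["commands"]}

```bash
mkdir -p pics
python3 - <<'E'
from workcell import robot
import cv2
for n in ("top","scene"):
    cv2.imwrite(f"pics/{n}0.png",robot.capture(n)[:,:,::-1]); m=robot.camera_model(n); print(n,m)
for n in ["large_mould_centre","small_mould_centre","pair_tweezers_centre","large_nest","small_nest","tool_rest","open_half_centre","hot_large_centre"]:
    print(n,[(d["confidence"],d["uv"]) for d in robot.recognise("top",n)])
print(robot.sense(),robot.grasp_offset)
E
```

```text
top {'vertical_fov': 44.923213348726186, 'cx': 322.90453074378945, 'cy': 199.50468612650894, 'k1': 0.051609693764666995, 'position': array([ 311.10675145, -236.41895934, 1640.87755892]), 'orientation': array([-0.69852289,  0.71329611, -0.03180987,  0.04756639])}
scene {'vertical_fov': 52.260191913647574, 'cx': 321.0608566059404, 'cy': 198.08536357424288, 'k1': -0.02057086459682226, 'position': array([ -379.15310899, -1377.8451309 ,   692.79923684]), 'orientation': array([ 0.79539444, -0.26559908,  0.16579513, -0.5189574 ])}
large_mould_centre [(0.7, [346.6, 225.2]), (0.58, [450.4, 198.2]), (0.58, [478.9, 224.6])]
small_mould_centre [(0.78, [389.1, 183.1])]
pair_tweezers_centre [(0.59, [204.9, 224.1])]
large_nest [(0.7, [301.1, 184.4])]
small_nest [(0.84, [347.3, 179.7])]
tool_rest [(0.64, [326.4, 181.2])]
open_half_centre [(0.86, [387.4, 218.4])]
hot_large_centre [(0.83, [179.8, 219.8]), (0.32, [329.6, 180.7])]
{'time_s': 0.5, 'qpos': array([ 1.09107827e+00,  2.63933125e-01,  1.60406490e+00, -2.04321093e-05,
        1.27371767e+00, -3.68778231e-02]), 'joint_vel': array([ 3.54691048e-04, -2.31440591e-03, -9.40317436e-04,  1.15419797e-03,
        1.79665394e-03,  3.65863652e-06]), 'joint_torque': array([-6.60849983e-04, -5.01425707e+01, -3.56800747e+01,  7.28118536e-02,
        1.98777183e-02, -3.53855091e-05]), 'ee_pos': array([289.21603301, 609.85138714, 238.6482712 ]), 'eef_rot': array([ 2.19612374e-01,  9.75587208e-01, -6.19733458e-05, -6.26981198e-06]), 'wrist_force': array([0.47647015, 0.84550377, 0.50342286]), 'torque': array([-0.02487107,  0.00804808,  0.010456  ]), 'gripper_width': 1.0005095608304837} -18.700000000000003
```

View pics/top0.png

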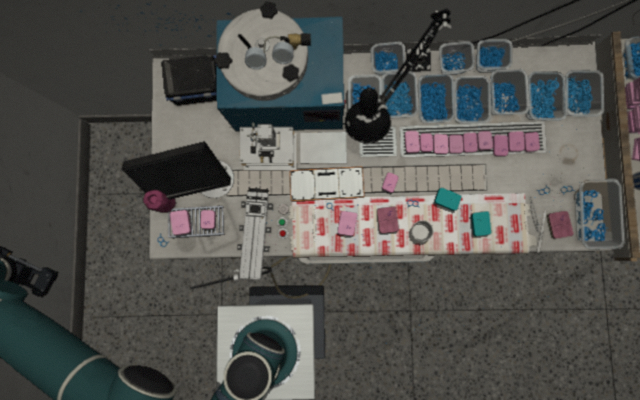

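View pics/scene0.png

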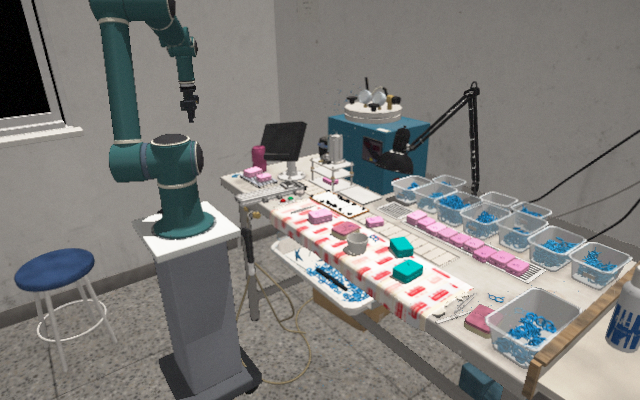

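```bash
cat > h.py <<'E'
from workcell import robot
import numpy as np, cv2
from scipy.spatial.transform import Rotation as R
def _km(m):
    f=200/np.tan(np.radians(m["vertical_fov"]/2))
    return np.array([[f,0,m["cx"]],[0,f,m["cy"]],[0,0,1.]]),np.array([m["k1"],0,0,0,0.])
def world(m,uv,z):
    K,d=_km(m); p=cv2.undistortPoints(np.array(uv,float).reshape(-1,1,2),K,d)[:,0]
    r=R.from_quat(m["orientation"]).apply(np.c_[p,np.ones(len(p))])
    return m["position"]+r*((z-m["position"][2])/r[:,2])[:,None]
def pix(m,P):
    K,d=_km(m); Q=R.from_quat(m["orientation"]).inv().apply(np.atleast_2d(P)-m["position"])
    return cv2.projectPoints(Q,np.zeros(3),np.zeros(3),K,d)[0][:,0]
def snap(n,name):
    m=robot.camera_model(n); im=robot.capture(n)[:,:,::-1]; cv2.imwrite(f"pics/{name}.png",im); np.save(f"pics/{name}.npy",m,allow_pickle=True); return m,im
def pose():
    s=robot.sense(); return s["time_s"],s["ee_pos"],R.from_quat(s["eef_rot"])
E
python3 - <<'E'
from h import *
im=cv2.imread("pics/top0.png")[155:265,225:500]
cv2.imwrite("pics/c1.png",cv2.resize(im,None,fx=2.9,fy=2.9,interpolation=cv2.INTER_CUBIC))
m=robot.camera_model("top"); np.save("pics/top0.npy",m,allow_pickle=True)
for n,uv,z in [("Lm",(346.6,224),31),("Sm",(389.1,183),23),("ln",(301.1,184.4),9),("tr",(326.4,181.2),9),("sn",(347.3,179.7),9),("oh",(387.4,219),24),("mug",(421,233),50),("hotL",(180,221),40)]: print(n,world(m,uv,z).round())
m=robot.camera_model("wrist"); print(m); t,p,r=pose(); print(r.inv().apply(m["position"]-p))
E
```

```text
Lm [[ 409. -279.   31.]]
Sm [[ 545. -426.   23.]]
ln [[ 549. -128.    9.]]
tr [[ 558. -215.    9.]]
sn [[ 562. -286.    9.]]
oh [[ 424. -416.   24.]]
mug [[ 374. -520.   50.]]
hotL [[431. 274.  40.]]
{'vertical_fov': 69.87149008984012, 'cx': 315.90145405229333, 'cy': 201.80359540421912, 'k1': -0.051921315618669, 'position': array([228.10885591, 639.15896731, 384.70356097]), 'orientation': array([0.8376128 , 0.52956967, 0.0715501 , 0.11331966])}
[  67.7689975     0.27798077 -146.05634093]
```

View pics/c1.png

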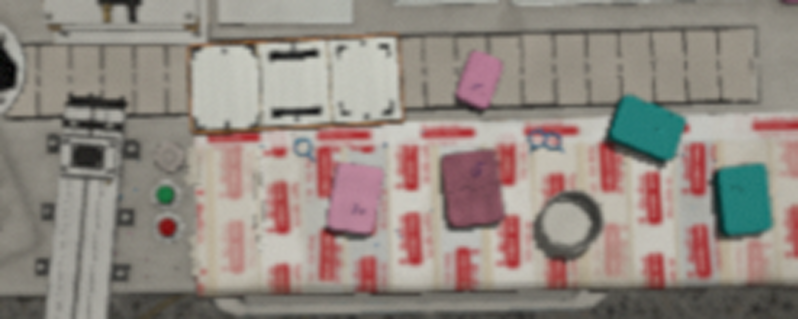

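Request:
{"op": "apply_moves", "data": {
  "commands": [
    [1,0,0,-0.018,0,0,-5.06],
    [1,0,0,-0.018,0,0,-5.06],
    [1,0,0,-0.018,0,0,-5.06],
    [1,0,0,-0.018,0,0,-5.06],
    [1,0,0,-0.018,0,0,-5.06]
  ]
}}

```text
time_s: 0.92
ee_pos: [287.7, 606.9, 324.3]
eef_rot: [-0.009, 1.0, -0.006, -0.003]
wrist_force: [-0.2, -0.0, -0.0]
gripper_width: 1.0
```

Request:
{"op": "apply_moves", "data": {
  "commands": [
    [1,-0.008,-0.041,0,0,0,0],
    [1,-0.008,-0.041,0,0,0,0],
    [1,-0.008,-0.041,0,0,0,0],
    [1,-0.008,-0.041,0,0,0,0],
    [1,-0.008,-0.041,0,0,0,0]
  ]
}}

```text
time_s: 1.33
ee_pos: [332.4, 408.2, 330.2]
eef_rot: [-0.016, 1.0, -0.0, -0.0]
wrist_force: [0.9, -0.2, 0.8]
gripper_width: 1.002
```

Request:
{"op": "apply_moves", "data": {
  "commands": [
    [1,-0.008,-0.041,0,0,0,0],
    [1,-0.008,-0.041,0,0,0,0],
    [1,-0.008,-0.041,0,0,0,0],
    [1,-0.008,-0.041,0,0,0,0],
    [1,-0.008,-0.041,0,0,0,0]
  ]
}}

```text
time_s: 1.75
ee_pos: [376.8, 204.4, 331.4]
eef_rot: [-0.018, 1.0, 0.001, 0.002]
wrist_force: [1.0, -0.4, 0.6]
gripper_width: 0.999
```

Request:
{"op": "apply_moves", "data": {
  "commands": [
    [1,-0.01,-0.041,0,0,0,0],
    [1,-0.01,-0.041,0,0,0,0],
    [1,-0.01,-0.041,0,0,0,0],
    [1,-0.01,-0.041,0,0,0,0],
    [1,-0.01,-0.041,0,0,0,0.4]
  ]
}}

```text
time_s: 2.17
ee_pos: [430.7, 3.0, 333.8]
eef_rot: [-0.015, 1.0, 0.002, 0.006]
wrist_force: [0.1, 0.7, 0.1]
gripper_width: 1.004
```

Request:
{"op": "apply_moves", "data": {
  "commands": [
    [1,-0.01,-0.041,0,0,0,0.4],
    [1,-0.01,-0.041,0,0,0,0.4],
    [1,-0.01,-0.041,0,0,0,0.4],
    [1,-0.01,-0.041,0,0,0,0.4],
    [1,0,-0.02,0,0,0,0]
  ]
}}

```text
time_s: 2.58
ee_pos: [472.1, -182.9, 336.0]
eef_rot: [0.001, 1.0, 0.0, 0.01]
wrist_force: [0.3, 0.2, -0.1]
gripper_width: 0.998
```

Run:
```python
from h import *
m,im=snap("wrist","w1")
print(pose()[1],pose()[2].as_quat())
for n in ["large_mould_centre","small_mould_centre","pair_tweezers_centre","large_nest","small_nest","tool_rest"]:
    print(n,[(d["confidence"],d["uv"],world(m,d["uv"],10)[0].round()) for d in robot.recognise("wrist",n)])
```

```text
[ 471.55480779 -185.01946263  335.86588728] [ 2.07946650e-03  9.99955967e-01 -5.97457974e-04  9.13138592e-03]
large_mould_centre [(0.87, [62.8, 176.8], array([ 494., -625.,   10.])), (0.68, [7.5, 130.8], array([ 412., -711.,   10.])), (0.62, [254.8, 128.0], array([ 417., -280.,   10.]))]
small_mould_centre [(0.89, [178.0, 211.5], array([ 558., -425.,   10.])), (0.36, [344.7, 205.1], array([ 547., -133.,   10.]))]
pair_tweezers_centre [(0.52, [320.1, 164.7], array([ 477., -176.,   10.]))]
large_nest [(0.65, [345.6, 206.1], array([ 549., -132.,   10.]))]
small_nest [(0.7, [250.5, 206.9], array([ 550., -296.,   10.]))]
tool_rest [(0.78, [298.0, 208.8], array([ 554., -214.,   10.]))]
```

View pics/w1.png

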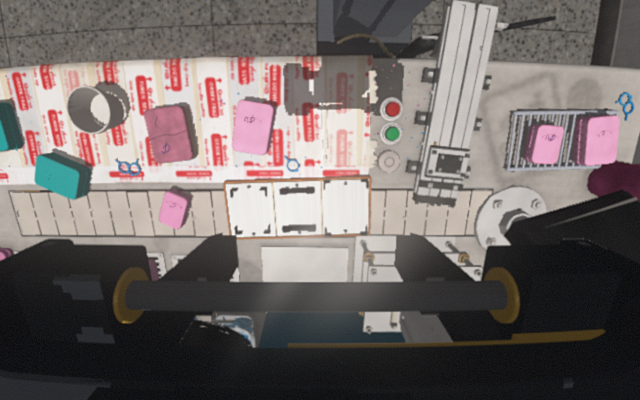

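Run:
```python
from h import *
im=cv2.imread("pics/w1.png")[55:245,150:400]
cv2.imwrite("pics/c2.png",cv2.resize(im,None,fx=3.1,fy=3.1,interpolation=cv2.INTER_CUBIC))
```

```text
(no output)
```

View pics/c2.png

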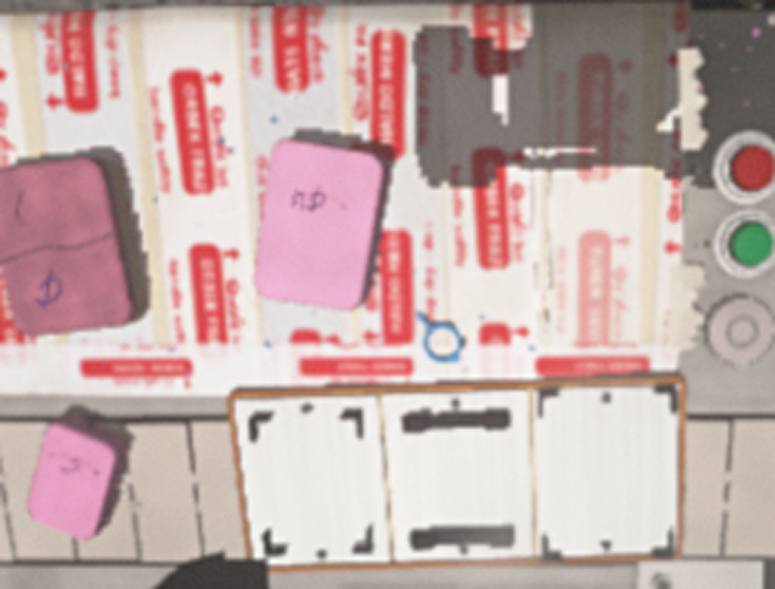

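```bash
cat >> h.py <<'E'
def yaw(a,b): d=(b-a)[:2]; return np.degrees(np.arctan2(d[1],d[0]))
def quad(m,c,z):
    """4 pixel corners of a top face in order -> centre, sides, direction of long side (deg)"""
    W=world(m,c,z); s=[np.linalg.norm(W[(i+1)%4]-W[i]) for i in range(4)]
    i=int(s[0]+s[2]<s[1]+s[3]); d=(W[i+1]-W[i])+(W[(i+2)%4]-W[(i+3)%4])
    return W.mean(0).round(1),np.round(s,1),round((np.degrees(np.arctan2(d[1],d[0]))+90)%180-90,1)
def pink(im,m,z,near):
    h=cv2.cvtColor(im,cv2.COLOR_BGR2HSV); mk=cv2.inRange(h,(140,50,160),(172,140,255))
    mk=cv2.morphologyEx(mk,cv2.MORPH_OPEN,np.ones((5,5)))
    best=None
    for c in cv2.findContours(mk,0,2)[0]:
        if cv2.contourArea(c)<200: continue
        W=world(m,c[:,0].astype(float),z)[:,:2]; r=cv2.minAreaRect(W.astype(np.float32))
        e=np.hypot(*(np.array(r[0])-near))
        if e<60 and (best is None or e<best[0]): best=(e,r,c)
    return best
E
python3 - <<'E'
from h import *
m=np.load("pics/w1.npy",allow_pickle=True).item(); im=cv2.imread("pics/w1.png")
f=lambda L:[(x/3.1+150,y/3.1+55) for x,y in L]
print("Lm",quad(m,f([(283,142),(385,155),(362,308),(257,295)]),33))
print("Sm",quad(m,f([(55,424),(118,446),(85,540),(28,518)]),23))
for z,n in ((33,(420,-280)),(23,(555,-425))):
    b=pink(im,m,z,n); print(b and b[1])
print("tray",quad(m,f([(232,392),(685,378),(683,556),(250,566)]),6))
print("LN",quad(m,f([(540,388),(676,388),(673,556),(545,558)]),17))
print("SN",quad(m,f([(250,414),(362,410),(372,552),(264,554)]),17))
W=world(m,f([(457,419),(463,538)]),22); print("TR",W.mean(0),yaw(*W),W)
print("tw",world(m,f([(553,180),(545,300),(538,345)]),5))
E
```

```text
Lm (array([ 416.8, -277.2,   33. ]), array([49.3, 74.9, 53.1, 75.3]), np.float64(-12.7))
Sm (array([ 552.3, -426.6,   23. ]), array([35.4, 60.7, 33.5, 59.1]), np.float64(-24.7))
((416.0644836425781, -279.9733581542969), (54.72848129272461, 76.90373992919922), 78.33220672607422)
((551.6802978515625, -427.7704162597656), (40.21747589111328, 60.78593826293945), 67.84774780273438)
tray (array([ 554.2, -212.4,    6. ]), array([248.2, 104.9, 251.7, 103.5]), np.float64(-88.6))
LN (array([ 550.6, -131.1,   17. ]), array([72.7, 96.9, 72.4, 98. ]), np.float64(1.9))
SN (array([ 555.4, -294.5,   17. ]), array([60.9, 82.3, 61.4, 81.5]), np.float64(0.7))
TR [ 551.38034006 -212.35532215   22.        ] 1.5544324861102266 [[ 517.36888141 -213.27827828   22.        ]
 [ 585.3917987  -211.43236602   22.        ]]
tw [[ 395.05346167 -162.42817882    5.        ]
 [ 456.52287024 -166.19534023    5.        ]
 [ 480.65556512 -169.82785094    5.        ]]
```

```bash
cat >> h.py <<'E'
def go(x,y,z,yw):
    t,p,r=pose(); tgt=R.from_rotvec([0,0,np.radians(yw)])*R.from_quat([0,1,0,0])
    print("t",round(t,2),"p",p.round(1),"tool shift mm",r.inv().apply(np.array([x,y,z])-p).round(1),"turn deg",np.degrees((r.inv()*tgt).as_rotvec()).round(2))
E
python3 -c "
from h import *
go(416,-278,130,-12)"
```

```text
t 2.93 p [ 471.3 -177.5  336.1] tool shift mm [  59.3 -101.   204.7] turn deg [ 0.28  1.04 12.08]
```

Request:
{"op": "apply_moves", "data": {
  "commands": [
    [1,0.012,-0.02,0.04,0,0,0],
    [1,0.012,-0.02,0.04,0,0,0],
    [1,0.012,-0.02,0.04,0,0,0],
    [1,0.012,-0.02,0.04,0,0,0],
    [1,0.01,-0.02,0.035,0,0,0]
  ]
}}

```text
time_s: 3.35
ee_pos: [431.8, -269.9, 157.0]
eef_rot: [-0.011, 1.0, -0.004, 0.024]
wrist_force: [-0.5, 0.6, -0.6]
gripper_width: 1.001
```

Request:
{"op": "apply_moves", "data": {
  "commands": [
    [1,0,0,0,0.2,0.5,6],
    [1,0,0,0,0.1,0.5,6],
    [1,0,0,0,0,0,0],
    [1,0,0,0,0,0,0]
  ]
}}

```text
time_s: 3.68
ee_pos: [424.5, -263.5, 146.1]
eef_rot: [0.095, 0.995, -0.0, 0.007]
wrist_force: [0.0, 0.3, 0.6]
gripper_width: 1.0
```

Run:
```python
from h import *
m,im=snap("wrist","w2"); b=pink(im,m,33,(416,-278)); print(b and b[1])
go(416,-278,70,-12)
```

```text
((423.5174560546875, -282.2139587402344), (54.58058166503906, 60.319705963134766), 79.04141998291016)
t 3.73 p [ 424.6 -263.4  146.3] tool shift mm [  6.8 -16.   76.2] turn deg [0.04 0.83 1.12]
```

View pics/w2.png

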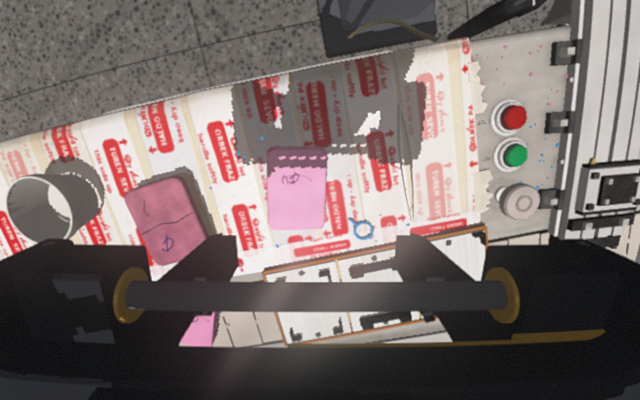

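Run:
```python
from h import *
m=np.load("pics/w2.npy",allow_pickle=True).item(); im=cv2.imread("pics/w2.png")
print(quad(m,[(268,148),(326,148),(327,228),(269,231)],33))
cv2.imwrite("pics/c3.png",cv2.resize(im[80:270,240:490],None,fx=3.1,fy=3.1,interpolation=cv2.INTER_CUBIC))
```

```text
(array([ 415.7, -279.1,   33. ]), array([51.8, 76.3, 56.3, 79.6]), np.float64(-11.3))
```

View pics/c3.png

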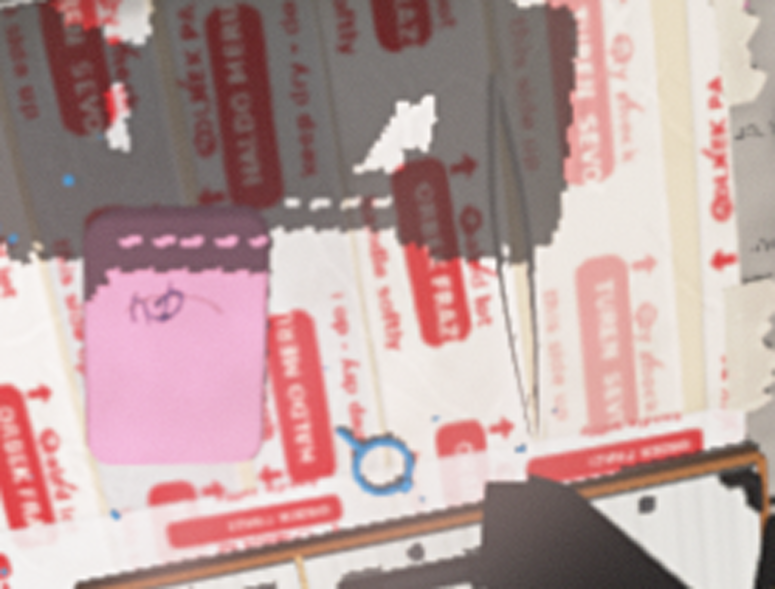

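Request:
{"op": "apply_moves", "data": {
  "commands": [
    [1,0.007,-0.016,0,0,0.8,1.1],
    [1,0,0,0.035,0,0,0],
    [1,0,0,0.035,0,0,0],
    [1,0,0,0.01,0,0,0],
    [1,0,0,0,0,0,0]
  ]
}}

```text
time_s: 4.15
ee_pos: [422.8, -279.0, 72.5]
eef_rot: [0.095, 0.995, -0.004, 0.008]
wrist_force: [0.1, -0.3, 0.2]
gripper_width: 0.999
```

Run:
```python
from h import *
m=np.load("pics/w2.npy",allow_pickle=True).item()
W=world(m,[(399,104.2),(411.6,218.7)],5); print(W,W.mean(0),np.linalg.norm(W[1]-W[0]),yaw(*W))
go(416,-278.7,6,-11.5)
```

```text
[[ 357.3636913  -169.44208711    5.        ]
 [ 475.49824345 -169.26560768    5.        ]] [ 416.43096738 -169.3538474     5.        ] 118.13468396819047 0.0855932406311305
t 4.15 p [ 422.8 -279.    72.5] tool shift mm [ 7.8 -0.6 66.4] turn deg [-0.36  0.99  0.54]
```

Request:
{"op": "apply_moves", "data": {
  "commands": [
    [1,0.008,-0.001,0,-0.3,1,0.5],
    [1,0,0,0.03,0,0,0],
    [1,0.001,0,0.025,0,0,0],
    [1,0,0,0.003,0,0,0],
    [1,0,0,0,0,0,0]
  ]
}}

```text
time_s: 4.57
ee_pos: [419.0, -281.1, 22.4]
eef_rot: [0.097, 0.995, -0.003, 0.004]
wrist_force: [0.6, 0.7, -0.4]
gripper_width: 1.001
```

```bash
python3 -c "
from h import *
go(416,-278.7,6,-11.5)"
```

```text
t 4.57 p [ 419.  -281.1   22.4] tool shift mm [ 3.5  1.9 16.3] turn deg [-0.32  0.48  0.34]
```

Request:
{"op": "apply_moves", "data": {
  "commands": [
    [1,0.003,0.002,0.014,-0.3,0.5,0.3],
    [1,0,0,0,0,0,0],
    [1,0,0,0,0,0,0]
  ]
}}

```text
time_s: 4.82
ee_pos: [419.2, -280.5, 12.1]
eef_rot: [0.1, 0.995, -0.002, 0.002]
wrist_force: [0.5, -0.9, 1.5]
gripper_width: 0.999
```

Request:
{"op": "apply_moves", "data": {
  "commands": [
    [-1,0,0,0,0,0,0],
    [-1,0,0,0,0,0,0],
    [-1,0,0,0,0,0,0],
    [-1,0,0,0,0,0,0],
    [-1,0,0,0,0,0,0]
  ],
  "force": 15
}}

```text
time_s: 5.23
ee_pos: [421.2, -281.9, 15.3]
eef_rot: [0.1, 0.995, -0.003, 0.004]
wrist_force: [0.2, 0.9, -1.3]
gripper_width: 0.646
```

Request:
{"op": "apply_moves", "data": {
  "commands": [
    [-1,0,0,0,0,0,0],
    [-1,0,0,0,0,0,0],
    [-1,0,0,0,0,0,0],
    [-1,0,0,0,0,0,0],
    [-1,0,0,0,0,0,0]
  ]
}}

```text
time_s: 5.65
ee_pos: [421.0, -281.8, 15.2]
eef_rot: [0.1, 0.995, -0.003, 0.004]
wrist_force: [-1.1, -0.6, -0.0]
gripper_width: 0.648
```

```bash
python3 -c "
from h import *
go(416,-278.7,6,-11.5)"
```

```text
t 5.65 p [ 421.  -281.8   15.2] tool shift mm [5.6 2.1 9.2] turn deg [-0.26  0.5   0.06]
```

Request:
{"op": "apply_moves", "data": {
  "commands": [
    [-1,0,0,-0.01,0,0,0],
    [-1,0,0,-0.025,0,0,0],
    [-1,0,0,-0.03,0,0,0],
    [-1,0,0,-0.01,0,0,0],
    [-1,0,0,0,0,0,0]
  ],
  "force": 25
}}

```text
time_s: 6.07
ee_pos: [417.9, -279.5, 91.8]
eef_rot: [0.1, 0.995, -0.001, 0.001]
wrist_force: [-0.5, -1.0, -0.9]
gripper_width: 0.646
```

```bash
python3 -c "
from h import *
print(robot.sense()['gripper_width'],robot.sense()['wrist_force']);go(556,-131,85,1.6)"
```

```text
0.646077028381284 [-0.50459261 -0.97414153 -0.94403683]
t 6.07 p [ 417.9 -279.5   91.8] tool shift mm [-105.9  173.     6.7] turn deg [ -0.1    0.1  -13.04]
```

Request:
{"op": "apply_moves", "data": {
  "commands": [
    [-1,-0.021,0.035,0,0,0,0],
    [-1,-0.021,0.035,0,0,0,0],
    [-1,-0.021,0.035,0,0,0,0],
    [-1,-0.021,0.035,0,0,0,0],
    [-1,-0.021,0.033,0,0,0,0]
  ]
}}

```text
time_s: 6.48
ee_pos: [555.1, -133.4, 89.9]
eef_rot: [0.107, 0.994, -0.003, 0.001]
wrist_force: [1.7, -0.6, -2.2]
gripper_width: 0.648
```

Request:
{"op": "apply_moves", "data": {
  "commands": [
    [-1,0,0,0,0,0,-6.5],
    [-1,0,0,0,0,0,-6.5],
    [-1,0,0,0,0,0,0],
    [-1,0,0,0,0,0,0]
  ]
}}

```text
time_s: 6.82
ee_pos: [559.6, -124.9, 85.3]
eef_rot: [-0.014, 1.0, -0.002, 0.0]
wrist_force: [0.1, -1.0, -1.6]
gripper_width: 0.646
```

Run:
```python
from h import *
m,im=snap("wrist","w3"); go(556,-131,50,1.6)
s=np.vstack([im,])
cv2.imwrite("pics/w3.png",im)
```

```text
t 6.87 p [ 559.2 -125.1   85.2] tool shift mm [ 3.4 -5.7 35.2] turn deg [-0.17  0.01 -0.07]
```

View pics/w3.png

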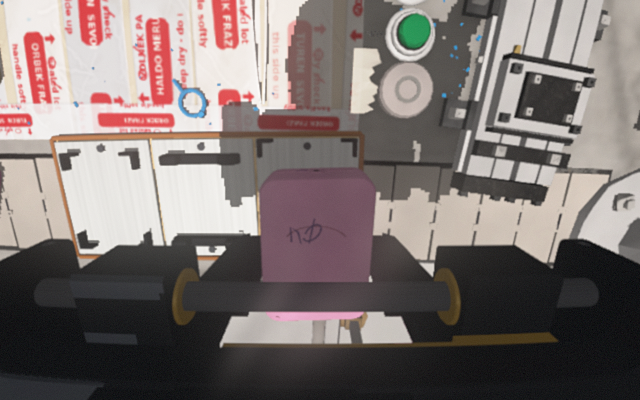

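Run:
```python
from h import *
m=np.load("pics/w3.npy",allow_pickle=True).item()
print(world(m,[(268,174),(318,170),(370,174)],103).round(1))
W=world(m,[(258,141),(359,136),(60,154),(138,151)],17).round(1); print(W)
W=world(m,[(201,159),(210,240)],22); print(W.round(1),W.mean(0).round(1),yaw(*W))
```

```text
[[ 514.8 -147.8  103. ]
 [ 512.4 -125.2  103. ]
 [ 513.6 -101.6  103. ]]
[[ 505.8 -169.3   17. ]
 [ 500.2  -95.1   17. ]
 [ 517.9 -325.9   17. ]
 [ 514.8 -261.3   17. ]]
[[ 519.3 -210.8   22. ]
 [ 583.5 -208.7   22. ]] [ 551.4 -209.8   22. ] 1.8622980751342657
```

Request:
{"op": "apply_moves", "data": {
  "commands": [
    [-1,0.002,-0.0055,0.0,0,0,0],
    [-1,0,0,0.02,0,0,0],
    [-1,0,0,0.02,0,0,0],
    [-1,0,0,0,0,0,0],
    [-1,0,0,0,0,0,0]
  ]
}}

```text
time_s: 7.28
ee_pos: [555.5, -135.1, 44.3]
eef_rot: [-0.007, 1.0, -0.002, 0.0]
wrist_force: [-0.6, -0.0, -1.6]
gripper_width: 0.647
```

```bash
python3 -c "
from h import *
go(557,-130.5,23,1.6)"
```

```text
t 7.28 p [ 555.5 -135.1   44.3] tool shift mm [-1.5  4.7 21.3] turn deg [-0.24  0.05 -0.82]
```

Request:
{"op": "apply_moves", "data": {
  "commands": [
    [-1,-0.0015,0.0045,0.0,0,0,-0.8],
    [-1,0,0,0,0,0,0],
    [-1,0,0,0.012,0,0,0],
    [-1,0,0,0,0,0,0],
    [-1,0,0,0,0,0,0]
  ]
}}

```text
time_s: 7.7
ee_pos: [558.5, -132.4, 34.8]
eef_rot: [-0.012, 1.0, -0.003, 0.003]
wrist_force: [0.1, 0.4, -1.4]
gripper_width: 0.646
```

```bash
python3 -c "
from h import *
go(557,-130.5,23,1.6)"
```

```text
t 7.7 p [ 558.5 -132.4   34.8] tool shift mm [ 1.5  2.  11.8] turn deg [-0.33  0.3  -0.18]
```

Request:
{"op": "apply_moves", "data": {
  "commands": [
    [-1,0.001,0.0015,0.007,0,0,0],
    [-1,0,0,0.006,0,0,0],
    [-1,0,0,0,0,0,0],
    [-1,0,0,0.004,0,0,0],
    [-1,0,0,0,0,0,0]
  ]
}}

```text
time_s: 8.12
ee_pos: [560.1, -131.1, 22.4]
eef_rot: [-0.013, 1.0, -0.003, 0.004]
wrist_force: [-0.4, 0.5, -2.4]
gripper_width: 0.652
```

```bash
python3 -c "
from h import *
print(robot.sense()['wrist_force']);go(557,-130.5,23,1.6)"
```

```text
[-0.39671064  0.52029425 -2.40054451]
t 8.12 p [ 560.1 -131.1   22.4] tool shift mm [ 3.1  0.7 -0.7] turn deg [-0.38  0.48 -0.15]
```

Request:
{"op": "apply_moves", "data": {
  "commands": [
    [-1,0.003,0,0,0,0,0],
    [-1,0,0,0,0,0,0],
    [0.7,0,0,0,0,0,0],
    [0.7,0,0,0,0,0,0],
    [0.7,0,0,0,0,0,0]
  ]
}}

```text
time_s: 8.53
ee_pos: [557.1, -131.1, 22.1]
eef_rot: [-0.013, 1.0, -0.003, 0.005]
wrist_force: [-0.2, -0.0, -0.5]
gripper_width: 0.84
```

Request:
{"op": "apply_moves", "data": {
  "commands": [
    [0.7,0,0,-0.02,0,0,0],
    [0.7,0,0,-0.035,0,0,0],
    [0.7,0,0,-0.04,0,0,0],
    [0.7,0,0,-0.04,0,0,0],
    [0.7,0,0,0,0,0,0]
  ]
}}

```text
time_s: 8.95
ee_pos: [551.9, -129.2, 156.3]
eef_rot: [-0.013, 1.0, -0.002, -0.002]
wrist_force: [1.2, -0.6, 1.1]
gripper_width: 0.849
```

```bash
python3 -c "
from h import *
go(552,-426,130,-24)"
```

```text
t 8.95 p [ 551.9 -129.2  156.3] tool shift mm [   7.4 -296.7   27.2] turn deg [-0.21 -0.14 25.45]
```

Request:
{"op": "apply_moves", "data": {
  "commands": [
    [0.7,0.001,-0.037,0,0,0,0],
    [0.7,0.001,-0.037,0,0,0,0],
    [0.7,0.001,-0.037,0,0,0,0],
    [0.7,0,-0.037,0,0,0,0],
    [0.7,0,-0.037,0,0,0,0]
  ]
}}

```text
time_s: 9.37
ee_pos: [558.3, -313.7, 162.1]
eef_rot: [-0.019, 1.0, -0.002, 0.004]
wrist_force: [0.9, 0.2, -0.7]
gripper_width: 0.85
```

Request:
{"op": "apply_moves", "data": {
  "commands": [
    [0.7,0,-0.037,0,0,0,0],
    [0.7,0,-0.037,0,0,0,0],
    [0.7,0,-0.03,0,0,0,0],
    [0.7,0,0,0,0,0,6],
    [0.7,0,0,0,0,0,6]
  ]
}}

```text
time_s: 9.78
ee_pos: [560.8, -432.3, 160.2]
eef_rot: [0.092, 0.996, -0.004, 0.005]
wrist_force: [0.4, 1.0, 0.4]
gripper_width: 0.852
```

Request:
{"op": "apply_moves", "data": {
  "commands": [
    [0.7,0,0,0,0,0,6],
    [0.7,0,0,0,0,0,6],
    [0.7,0,0,0,0,0,0],
    [0.7,0,0,0,0,0,0]
  ]
}}

```text
time_s: 10.12
ee_pos: [559.6, -435.2, 156.9]
eef_rot: [0.203, 0.979, -0.003, 0.004]
wrist_force: [0.9, -0.8, -0.2]
gripper_width: 0.851
```

Run:
```python
from h import *
m,im=snap("wrist","w4"); b=pink(im,m,23,(552,-426)); print(b and b[1])
go(552,-426,70,-23)
```

```text
((553.6201782226562, -429.80841064453125), (40.39226531982422, 54.71868896484375), 67.81629180908203)
t 10.17 p [ 559.5 -435.   156.9] tool shift mm [11.3  5.6 86.8] turn deg [-0.21  0.52 -0.39]
```

View pics/w4.png

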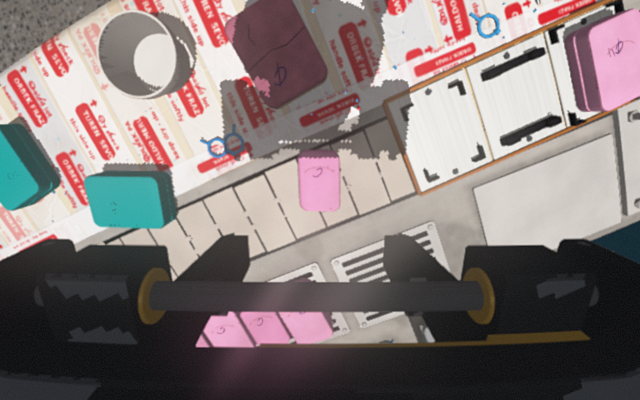

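Run:
```python
from h import *
m=np.load("pics/w4.npy",allow_pickle=True).item()
print(quad(m,[(299,152),(339,153),(339,211),(300,210)],23))
go(552,-428,55,-23)
```

```text
(array([ 552.1, -428.6,   23. ]), array([38.8, 59. , 39.9, 58.9]), np.float64(-22.8))
t 10.17 p [ 559.5 -435.   156.9] tool shift mm [ 10.6   3.8 101.8] turn deg [-0.21  0.52 -0.39]
```

Request:
{"op": "apply_moves", "data": {
  "commands": [
    [0.7,0.005,0.002,0.025,-0.2,0.5,0],
    [0.7,0.005,0.002,0.04,0,0,0],
    [0.7,0,0,0.025,0,0,0],
    [0.7,0,0,0,0,0,0],
    [0.7,0,0,0,0,0,0]
  ]
}}

```text
time_s: 10.58
ee_pos: [555.0, -428.5, 67.9]
eef_rot: [0.196, 0.981, -0.002, 0.004]
wrist_force: [0.2, 0.1, 0.1]
gripper_width: 0.851
```

Run:
```python
from h import *
go(552,-428.3,6,-22.8)
```

```text
t 10.58 p [ 555.  -428.5   67.9] tool shift mm [ 3.4 -0.8 61.8] turn deg [-0.13  0.44  0.16]
```

Request:
{"op": "apply_moves", "data": {
  "commands": [
    [0.7,0.003,0,0.02,0,0.4,0],
    [0.7,0,0,0.025,0,0,0],
    [0.7,0.001,0,0.012,0,0,0],
    [0.7,0,0,0,0,0,0],
    [0.7,0,0,0,0,0,0]
  ]
}}

```text
time_s: 11.0
ee_pos: [554.9, -429.5, 13.3]
eef_rot: [0.194, 0.981, -0.003, 0.004]
wrist_force: [0.5, 0.3, 1.0]
gripper_width: 0.849
```

Run:
```python
from h import *
go(552,-428.3,6,-22.8)
```

```text
t 11.0 p [ 554.9 -429.5   13.3] tool shift mm [3.1 0.  7.3] turn deg [-0.28  0.47  0.41]
```

Request:
{"op": "apply_moves", "data": {
  "commands": [
    [0.7,0.003,0,0.008,0,0.4,0.3],
    [0.7,0,0,0.001,0,0,0],
    [-1,0,0,0,0,0,0],
    [-1,0,0,0,0,0,0],
    [-1,0,0,0,0,0,0]
  ],
  "force": 15
}}

```text
time_s: 11.42
ee_pos: [554.3, -430.4, 8.0]
eef_rot: [0.197, 0.98, -0.004, 0.003]
wrist_force: [0.3, -1.0, 0.0]
gripper_width: 0.647
```

Request:
{"op": "apply_moves", "data": {
  "commands": [
    [-1,0,0,0,0,0,0],
    [-1,0,0,0,0,0,0],
    [-1,0,0,0,0,0,0],
    [-1,0,0,0,0,0,0],
    [-1,0,0,0,0,0,0]
  ]
}}

```text
time_s: 11.83
ee_pos: [555.2, -431.2, 9.9]
eef_rot: [0.197, 0.98, -0.005, 0.004]
wrist_force: [-0.0, 0.5, -1.1]
gripper_width: 0.49
```

Run:
```python
from h import *
go(552,-428.3,6,-22.8)
```

```text
t 11.83 p [ 555.2 -431.2    9.9] tool shift mm [4.1 1.5 3.8] turn deg [-0.45  0.53  0.1 ]
```

Request:
{"op": "apply_moves", "data": {
  "commands": [
    [-1,0,0,-0.01,0,0,0],
    [-1,0,0,-0.025,0,0,0],
    [-1,0,0,-0.03,0,0,0],
    [-1,0,0,-0.01,0,0,0],
    [-1,0,0,0,0,0,0]
  ],
  "force": 20
}}

```text
time_s: 12.25
ee_pos: [552.9, -428.8, 86.1]
eef_rot: [0.197, 0.98, -0.003, 0.001]
wrist_force: [0.1, -1.0, -0.9]
gripper_width: 0.495
```

Request:
{"op": "apply_moves", "data": {
  "commands": [
    [-1,0,0,0,0,0,-6.1],
    [-1,0,0,0,0,0,-6.1],
    [-1,0,0,0,0,0,-6.1],
    [-1,0,0,0,0,0,-6.1],
    [-1,0,0,0,0,0,0]
  ]
}}

```text
time_s: 12.67
ee_pos: [553.0, -428.9, 85.4]
eef_rot: [-0.025, 1.0, -0.004, 0.001]
wrist_force: [0.7, 0.4, -0.2]
gripper_width: 0.489
```

Run:
```python
from h import *
print(robot.sense()['gripper_width']); go(559,-294.5,80,1.6)
```

```text
0.488686827192999
t 12.67 p [ 553.  -428.9   85.4] tool shift mm [-12.6 134.    4.3] turn deg [-0.47  0.13  1.22]
```

Request:
{"op": "apply_moves", "data": {
  "commands": [
    [-1,-0.003,0.034,0,-0.4,0,1.2],
    [-1,-0.003,0.034,0,0,0,0],
    [-1,-0.002,0.034,0,0,0,0],
    [-1,-0.002,0.025,0,0,0,0],
    [-1,0,0,0,0,0,0]
  ]
}}

```text
time_s: 13.08
ee_pos: [556.9, -298.9, 79.7]
eef_rot: [-0.003, 1.0, 0.0, -0.001]
wrist_force: [-1.2, -0.3, -0.8]
gripper_width: 0.489
```

Request:
{"op": "apply_moves", "data": {
  "commands": [
    [-1,0,0,0,0,0,0],
    [-1,0,0,0,0,0,0]
  ]
}}

```text
time_s: 13.25
ee_pos: [556.3, -297.4, 78.5]
eef_rot: [-0.002, 1.0, 0.001, -0.001]
wrist_force: [0.6, -0.5, 0.1]
gripper_width: 0.497
```

Run:
```python
from h import *
m,im=snap("wrist","w5"); go(559,-294.5,50,1.6)
```

```text
t 13.3 p [ 556.4 -297.9   78.5] tool shift mm [-2.7  3.3 28.5] turn deg [ 0.07 -0.16 -1.38]
```

View pics/w5.png

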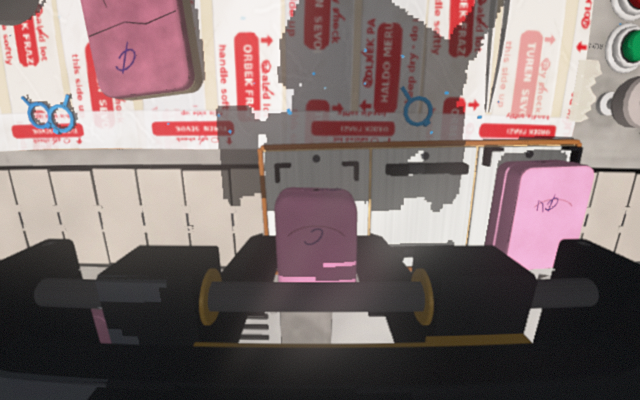

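Run:
```python
from h import *
m=np.load("pics/w5.npy",allow_pickle=True).item()
print(world(m,[(278,192),(316,188),(356,192)],91).round(1))
print(world(m,[(274,164),(358,161),(386,168),(469,168)],17).round(1))
```

```text
[[ 520.7 -315.8   91. ]
 [ 518.7 -297.5   91. ]
 [ 520.6 -278.3   91. ]]
[[ 517.3 -327.9   17. ]
 [ 514.9 -266.9   17. ]
 [ 519.9 -246.2   17. ]
 [ 519.3 -184.1   17. ]]
```

Request:
{"op": "apply_moves", "data": {
  "commands": [
    [-1,-0.004,0.002,0,0,0,-1.3],
    [-1,0,0,0.02,0,0,0],
    [-1,0,0,0.015,0,0,0],
    [-1,0,0,0,0,0,0],
    [-1,0,0,0,0,0,0]
  ]
}}

```text
time_s: 13.72
ee_pos: [563.1, -302.4, 44.1]
eef_rot: [-0.012, 1.0, -0.001, 0.001]
wrist_force: [0.3, -0.7, 0.1]
gripper_width: 0.492
```

Run:
```python
from h import *
go(560.5,-295.5,19.5,1.6)
```

```text
t 13.72 p [ 563.1 -302.4   44.1] tool shift mm [ 2.5  7.  24.6] turn deg [-0.16  0.12 -0.25]
```

Request:
{"op": "apply_moves", "data": {
  "commands": [
    [-1,0.002,0.007,0,0,0,0],
    [-1,0,0,0,0,0,0],
    [-1,0,0,0.01,0,0,0],
    [-1,0,0,0,0,0,0],
    [-1,0,0,0,0,0,0]
  ]
}}

```text
time_s: 14.13
ee_pos: [562.5, -297.4, 36.2]
eef_rot: [-0.011, 1.0, -0.003, 0.003]
wrist_force: [0.8, 0.2, -1.4]
gripper_width: 0.487
```

Run:
```python
from h import *
go(560.5,-295.5,19.5,1.6)
```

```text
t 14.13 p [ 562.5 -297.4   36.2] tool shift mm [ 2.1  2.  16.7] turn deg [-0.3   0.34 -0.35]
```

Request:
{"op": "apply_moves", "data": {
  "commands": [
    [-1,0.003,0.002,0,0,0,0],
    [-1,0,0,0.008,0,0,0],
    [-1,0.001,0,0.008,0,0,0],
    [-1,0,0,0.003,0,0,0],
    [-1,0,0,0,0,0,0]
  ]
}}

```text
time_s: 14.55
ee_pos: [559.3, -295.9, 18.0]
eef_rot: [-0.011, 1.0, -0.003, 0.004]
wrist_force: [-1.2, 1.0, 7.2]
gripper_width: 0.493
```

Run:
```python
from h import *
print(robot.sense()['wrist_force']);go(560.5,-295.5,19.5,1.6)
```

```text
[-1.22422579  1.00465827  7.22648685]
t 14.55 p [ 559.3 -295.9   18. ] tool shift mm [-1.2  0.3 -1.5] turn deg [-0.39  0.47 -0.32]
```

Contact with the plate (7 N). Release and rise.

Request:
{"op": "apply_moves", "data": {
  "commands": [
    [0.4,0,0,-0.001,0,0,0],
    [0.4,0,0,0,0,0,0],
    [0.4,0,0,0,0,0,0],
    [0.4,0,0,0,0,0,0],
    [0.4,0,0,-0.02,0,0,0]
  ]
}}

```text
time_s: 14.97
ee_pos: [555.7, -293.8, 33.7]
eef_rot: [-0.011, 1.0, -0.001, 0.0]
wrist_force: [-0.1, -0.1, -0.8]
gripper_width: 0.699
```

Request:
{"op": "apply_moves", "data": {
  "commands": [
    [0.4,0,0,-0.035,0,0,0],
    [0.4,0,0,-0.04,0,0,0],
    [0.4,0,0,-0.04,0,0,0],
    [0.4,0,0,-0.02,0,0,0],
    [0.4,0,0,0,0,0,0]
  ]
}}

```text
time_s: 15.38
ee_pos: [554.3, -292.8, 172.8]
eef_rot: [-0.011, 1.0, 0.0, -0.002]
wrist_force: [0.6, -0.4, 0.6]
gripper_width: 0.697
```

Run:
```python
from h import *
go(416.5,-169.4,170,0)
```

```text
t 15.38 p [ 554.3 -292.8  172.8] tool shift mm [135.1 126.4   3.2] turn deg [ 0.02 -0.18  1.27]
```

Request:
{"op": "apply_moves", "data": {
  "commands": [
    [0,0.024,0.026,0,0,0,1.2],
    [0,0.024,0.026,0,0,0,0],
    [0,0.024,0.026,0,0,0,0],
    [0,0.024,0.026,0,0,0,0],
    [0,0.02,0.02,0,0,0,0]
  ]
}}

```text
time_s: 15.8
ee_pos: [437.4, -169.7, 167.7]
eef_rot: [0.002, 1.0, -0.001, -0.0]
wrist_force: [-0.1, 1.1, -0.0]
gripper_width: 0.5
```

Request:
{"op": "apply_moves", "data": {
  "commands": [
    [0,0,0,0,0,0,0],
    [0,0,0,0,0,0,0],
    [0,0,0,0,0,0,0]
  ]
}}

```text
time_s: 16.05
ee_pos: [430.6, -164.7, 162.1]
eef_rot: [0.001, 1.0, 0.001, -0.004]
wrist_force: [-0.1, 0.3, 0.3]
gripper_width: 0.502
```

Run:
```python
from h import *
m,im=snap("wrist","w6"); go(416.5,-169.4,120,0)
cv2.imwrite("pics/c6.png",cv2.resize(im[0:260,160:560],None,fx=2,fy=2,interpolation=cv2.INTER_CUBIC))
```

```text
t 16.1 p [ 430.9 -165.   162.2] tool shift mm [14.  -4.5 42.3] turn deg [ 0.13 -0.51 -0.08]
```

View pics/c6.png

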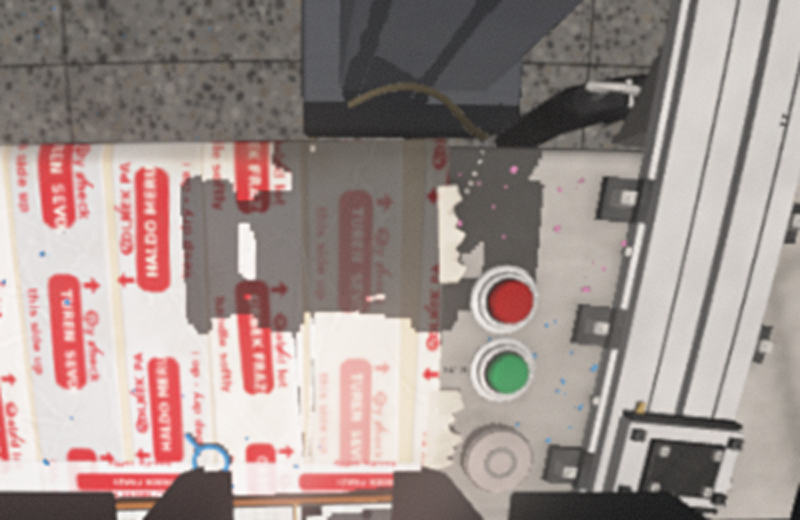

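Run:
```python
from h import *
im=cv2.imread("pics/w6.png")[90:240,275:345]
im=cv2.resize(im,None,fx=4,fy=4,interpolation=cv2.INTER_CUBIC)
l=cv2.createCLAHE(4,(4,4)).apply(cv2.cvtColor(im,6))
cv2.imwrite("pics/c7.png",np.hstack([im,cv2.cvtColor(l,8)]))
```

View pics/c7.png

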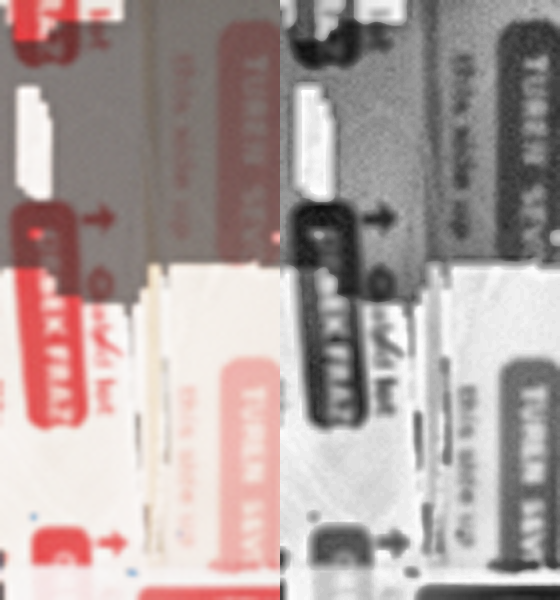

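Run:
```python
from h import *
m=np.load("pics/w6.npy",allow_pickle=True).item()
print(world(m,[(313,229),(313,165),(313,95),(309.2,170),(316.8,170)],7).round(1))
print(pix(m,[[357.4,-169.4,5],[475.5,-169.3,5]]).round(1))
go(416.5,-170,60,0)
```

```text
[[ 476.  -167.6    7. ]
 [ 404.3 -167.3    7. ]
 [ 334.1 -167.     7. ]
 [ 409.6 -171.4    7. ]
 [ 409.6 -163.3    7. ]]
[[310.8 119.1]
 [311.5 228. ]]
t 16.1 p [ 430.9 -165.   162.2] tool shift mm [ 13.5  -5.2 102.3] turn deg [ 0.13 -0.51 -0.08]
```

Request:
{"op": "apply_moves", "data": {
  "commands": [
    [0,0.008,-0.002,0.025,0,-0.5,0],
    [0,0.007,-0.001,0.04,0,0,0],
    [0,0,0,0.03,0,0,0],
    [0,0,0,0,0,0,0],
    [0,0,0,0,0,0,0]
  ]
}}

```text
time_s: 16.52
ee_pos: [423.4, -173.8, 66.8]
eef_rot: [0.002, 1.0, -0.001, 0.005]
wrist_force: [0.7, 0.2, 1.1]
gripper_width: 0.502
```

Run:
```python
from h import *
go(415.5,-168,5,0)
```

```text
t 16.52 p [ 423.4 -173.8   66.8] tool shift mm [ 8.4  5.9 61.7] turn deg [-0.14  0.52 -0.21]
```

Request:
{"op": "apply_moves", "data": {
  "commands": [
    [0,0.008,0.0055,0.01,0,0.5,0],
    [0,0,0,0.025,0,0,0],
    [0,0,0,0.018,0,0,0],
    [0,0,0,0,0,0,0],
    [0,0,0,0,0,0,0]
  ]
}}

```text
time_s: 16.93
ee_pos: [421.7, -171.7, 17.7]
eef_rot: [0.003, 1.0, -0.003, 0.004]
wrist_force: [-0.5, -0.8, 0.4]
gripper_width: 0.501
```

Run:
```python
from h import *
m,im=snap("wrist","w7")
go(415.5,-168,5,0)
cv2.imwrite("pics/c8.png",cv2.resize(im[60:330,170:490],None,fx=2.2,fy=2.2,interpolation=cv2.INTER_CUBIC))
```

```text
t 16.98 p [ 421.8 -171.7   17.9] tool shift mm [ 6.4  3.7 12.8] turn deg [-0.4   0.48 -0.29]
```

View pics/c8.png

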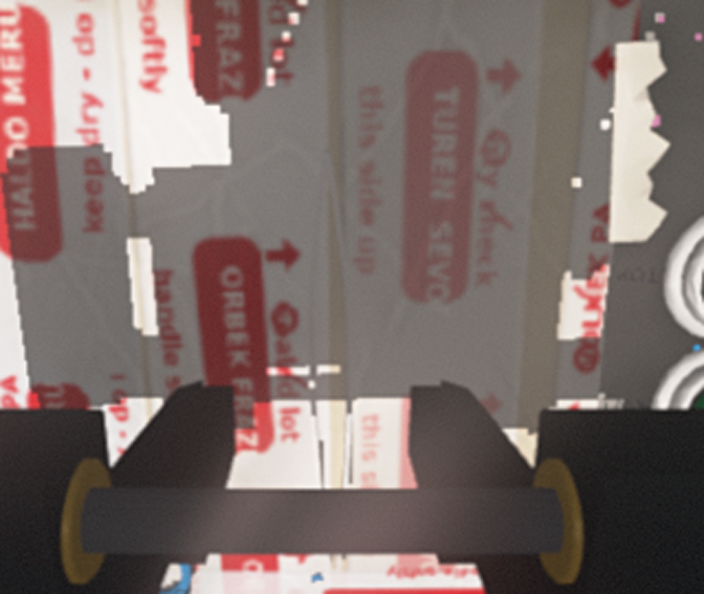

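Run:
```python
from h import *
m=np.load("pics/w7.npy",allow_pickle=True).item()
print(world(m,[(170+328/2.2,60+150/2.2),(170+336/2.2,60+450/2.2)],7).round(1))
```

```text
[[ 356.7 -169.7    7. ]
 [ 436.8 -167.7    7. ]]
```

Request:
{"op": "apply_moves", "data": {
  "commands": [
    [0,0.006,0.003,0.006,-0.3,0.5,0],
    [0,0.001,0,0.006,0,0,0],
    [0,0,0,0.002,0,0,0],
    [0,0,0,0.001,0,0,0]
  ]
}}

```text
time_s: 17.32
ee_pos: [417.9, -170.0, 6.3]
eef_rot: [0.002, 1.0, -0.002, 0.003]
wrist_force: [0.5, -0.0, -0.9]
gripper_width: 0.501
```

Run:
```python
from h import *
print(robot.sense()['wrist_force']);go(415.5,-168,5,0)
```

```text
[ 0.4703831 -0.0282659 -0.9127485]
t 17.32 p [ 417.9 -170.     6.3] tool shift mm [2.4 2.  1.3] turn deg [-0.28  0.36 -0.28]
```

Request:
{"op": "apply_moves", "data": {
  "commands": [
    [-1,0.001,0.001,0.002,0,0,0],
    [-1,0.001,0.001,0.001,0,0,0],
    [-1,0,0,0.001,0,0,0],
    [-1,0,0,0.001,0,0,0],
    [-1,0,0,0.001,0,0,0]
  ],
  "force": 15
}}

```text
time_s: 17.73
ee_pos: [417.3, -166.6, 2.4]
eef_rot: [0.004, 1.0, -0.001, 0.004]
wrist_force: [-1.1, 2.9, 10.7]
gripper_width: 0.15
```

Request:
{"op": "apply_moves", "data": {
  "commands": [
    [-1,0,0,0.001,0,0,0],
    [-1,0,0,0,0,0,0],
    [-1,0,0,0,0,0,0],
    [-1,0,0,0,0,0,0]
  ]
}}

```text
time_s: 18.07
ee_pos: [418.1, -166.5, 3.0]
eef_rot: [0.003, 1.0, -0.001, 0.004]
wrist_force: [0.4, 0.0, -0.0]
gripper_width: 0.123
```

Run:
```python
from h import *
print(robot.sense()['wrist_force']);go(415.5,-168,5,0)
```

```text
[ 0.36725041  0.02296751 -0.04897822]
t 18.07 p [ 418.1 -166.5    3. ] tool shift mm [ 2.6 -1.5 -2. ] turn deg [-0.13  0.51 -0.38]
```

Request:
{"op": "apply_moves", "data": {
  "commands": [
    [-1,0,0,-0.015,0,0,0],
    [-1,0,0,-0.03,0,0,0],
    [-1,0,0,-0.03,0,0,0],
    [-1,0,0,-0.01,0,0,0],
    [-1,0,0,0,0,0,0]
  ],
  "force": 20
}}

```text
time_s: 18.48
ee_pos: [414.5, -165.2, 88.1]
eef_rot: [0.004, 1.0, 0.0, 0.001]
wrist_force: [0.2, 0.4, -1.1]
gripper_width: 0.125
```

Run:
```python
from h import *
print(robot.sense()['gripper_width']);go(554.5,-212.5,80,1.6)
```

```text
0.12487975755223903
t 18.48 p [ 414.5 -165.2   88.1] tool shift mm [-140.3  -46.4    8.4] turn deg [ 0.05  0.12 -2.  ]
```

Request:
{"op": "apply_moves", "data": {
  "commands": [
    [-1,-0.029,-0.01,0,0,0,-2],
    [-1,-0.029,-0.01,0,0,0,0],
    [-1,-0.029,-0.009,0,0,0,0],
    [-1,-0.028,-0.007,0,0,0,0],
    [-1,-0.01,-0.002,0,0,0,0]
  ]
}}

```text
time_s: 18.9
ee_pos: [539.5, -200.3, 83.3]
eef_rot: [-0.014, 1.0, 0.001, -0.001]
wrist_force: [0.6, 0.6, 0.6]
gripper_width: 0.12
```

Request:
{"op": "apply_moves", "data": {
  "commands": [
    [-1,0,0,0,0,0,0],
    [-1,0,0,0,0,0,0],
    [-1,0,0,0,0,0,0]
  ]
}}

```text
time_s: 19.15
ee_pos: [538.5, -199.6, 79.6]
eef_rot: [-0.015, 1.0, 0.002, -0.004]
wrist_force: [0.2, -0.7, 0.4]
gripper_width: 0.123
```

Run:
```python
from h import *
m,im=snap("wrist","w8");go(554.5,-212.5,50,1.6)
cv2.imwrite("pics/c9.png",cv2.resize(im[90:340,140:520],None,fx=2.1,fy=2.1,interpolation=cv2.INTER_CUBIC))
```

```text
t 19.2 p [ 538.  -199.4   79.4] tool shift mm [-16.4 -13.7  29.2] turn deg [ 0.29 -0.45  0.06]
```

View pics/c9.png

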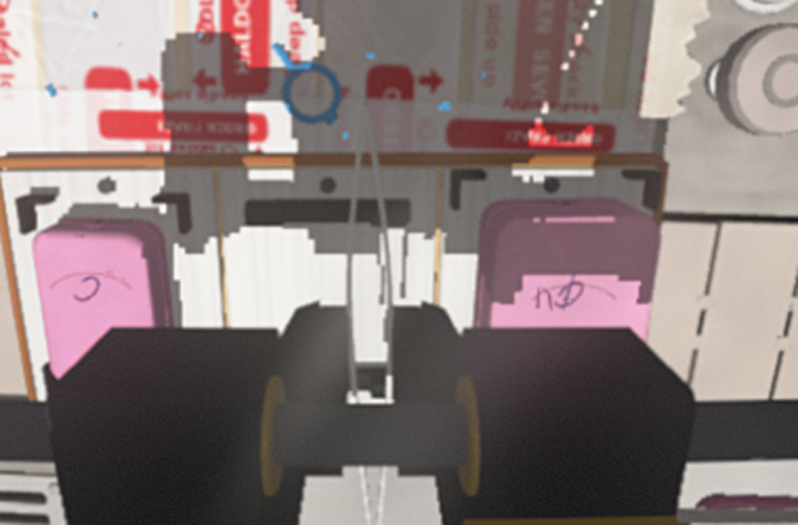

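Run:
```python
from h import *
m=np.load("pics/w8.npy",allow_pickle=True).item()
f=lambda L:[(x/2.1+140,y/2.1+90) for x,y in L]
print("bar",world(m,f([(246,211),(328,211),(410,211)]),22).round(1))
print("apex",world(m,f([(366,115)]),84).round(1))
print("LN front",world(m,f([(451,172),(662,172)]),17).round(1),"SN",world(m,f([(18,197),(190,192)]),17).round(1))
print("L",world(m,f([(482,212),(658,212)]),40).round(1),"S",world(m,f([(35,235),(155,230)]),32).round(1))
```

```text
bar [[ 519.2 -242.9   22. ]
 [ 518.4 -214.3   22. ]
 [ 517.6 -185.8   22. ]]
apex [[ 481.1 -202.1   84. ]]
LN front [[ 504.3 -171.6   17. ]
 [ 501.9  -96.2   17. ]] SN [[ 517.3 -326.3   17. ]
 [ 513.9 -263.6   17. ]]
L [[ 513.3 -164.3   40. ]
 [ 511.6 -107.2   40. ]] S [[ 527.  -313.1   32. ]
 [ 524.2 -271.7   32. ]]
```

Request:
{"op": "apply_moves", "data": {
  "commands": [
    [-1,-0.013,-0.012,0,0,-0.4,0],
    [-1,0,0,0.01,0,0,0],
    [-1,0,0,0.015,0,0,0],
    [-1,0,0,0,0,0,0],
    [-1,0,0,0,0,0,0]
  ]
}}

```text
time_s: 19.62
ee_pos: [544.0, -208.4, 51.6]
eef_rot: [-0.014, 1.0, 0.004, -0.003]
wrist_force: [-0.3, -0.3, 0.1]
gripper_width: 0.12
```

Run:
```python
from h import *
go(552.5,-213.4,17,1.6)
```

```text
t 19.62 p [ 544.  -208.4   51.6] tool shift mm [-8.6 -5.5 34.5] turn deg [ 0.45 -0.36 -0.01]
```

Request:
{"op": "apply_moves", "data": {
  "commands": [
    [-1,-0.008,-0.005,0,0.4,-0.3,0],
    [-1,0,0,0,0,0,0],
    [-1,0,0,0.012,0,0,0],
    [-1,0,0,0,0,0,0],
    [-1,0,0,0,0,0,0]
  ]
}}

```text
time_s: 20.03
ee_pos: [551.5, -212.8, 39.5]
eef_rot: [-0.014, 1.0, 0.0, -0.0]
wrist_force: [0.5, -0.2, -0.3]
gripper_width: 0.131
```

Run:
```python
from h import *
go(552.5,-213.4,17,1.6)
```

```text
t 20.03 p [ 551.5 -212.8   39.5] tool shift mm [-1.  -0.7 22.5] turn deg [ 0.   -0.03 -0.01]
```

Request:
{"op": "apply_moves", "data": {
  "commands": [
    [-1,0,0,0.01,0,0,0],
    [-1,0,0,0.008,0,0,0],
    [-1,0,0,0.002,0,0,0],
    [-1,0,0,0,0,0,0]
  ]
}}

```text
time_s: 20.37
ee_pos: [551.4, -212.6, 17.4]
eef_rot: [-0.014, 1.0, 0.0, -0.0]
wrist_force: [-0.2, -0.7, -1.0]
gripper_width: 0.123
```

Run:
```python
from h import *
print(robot.sense()['wrist_force']);go(552.5,-213.4,17,1.6)
```

```text
[-0.17171195 -0.68581408 -0.99733053]
t 20.37 p [ 551.4 -212.6   17.4] tool shift mm [-1.1 -0.8  0.4] turn deg [ 0.01 -0.04 -0.  ]
```

Request:
{"op": "apply_moves", "data": {
  "commands": [
    [-1,0,0,0.001,0,0,0],
    [-1,0,0,0,0,0,0],
    [-0.3,0,0,0,0,0,0],
    [-0.3,0,0,0,0,0,0],
    [-0.3,0,0,0,0,0,0]
  ]
}}

```text
time_s: 20.78
ee_pos: [551.3, -212.6, 15.9]
eef_rot: [-0.014, 1.0, 0.0, -0.001]
wrist_force: [0.6, -0.2, 0.2]
gripper_width: 0.325
```

Request:
{"op": "apply_moves", "data": {
  "commands": [
    [-0.3,0,0,-0.015,0,0,0],
    [-0.3,0,0,-0.035,0,0,0],
    [-0.3,0,0,-0.04,0,0,0],
    [-0.3,0,0,-0.04,0,0,0],
    [-0.3,0,0,-0.02,0,0,0]
  ]
}}

```text
time_s: 21.2
ee_pos: [546.2, -210.4, 164.0]
eef_rot: [-0.014, 1.0, 0.004, -0.008]
wrist_force: [0.7, -0.2, 1.1]
gripper_width: 0.352
```

Request:
{"op": "apply_moves", "data": {
  "commands": [
    [-0.3,0.04,0,-0.02,0,0,0],
    [-0.3,0.04,0,-0.02,0,0,0],
    [-0.3,0,0,0,0,0,0],
    [-0.3,0,0,0,0,0,0]
  ]
}}

```text
time_s: 21.53
ee_pos: [473.6, -214.9, 213.8]
eef_rot: [-0.015, 1.0, -0.0, -0.0]
wrist_force: [-0.4, 0.0, 0.1]
gripper_width: 0.353
```

Run:
```python
from h import *
m,im=snap("wrist","w9");go(0,0,0,0)
u=pix(m,[[552,-213,15]])[0]; print(u)
y0,x0=int(max(0,u[1]-75)),int(u[0]-120); print(x0,y0)
cv2.imwrite("pics/c10.png",cv2.resize(im[y0:y0+150,x0:x0+240],None,fx=3.2,fy=3.2,interpolation=cv2.INTER_CUBIC))
```

```text
t 21.58 p [ 473.9 -215.   213.9] tool shift mm [467.2 229.1 214.1] turn deg [-0.06 -0.05  1.69]
[315.74678833 239.88690066]
195 164
```

View pics/c10.png

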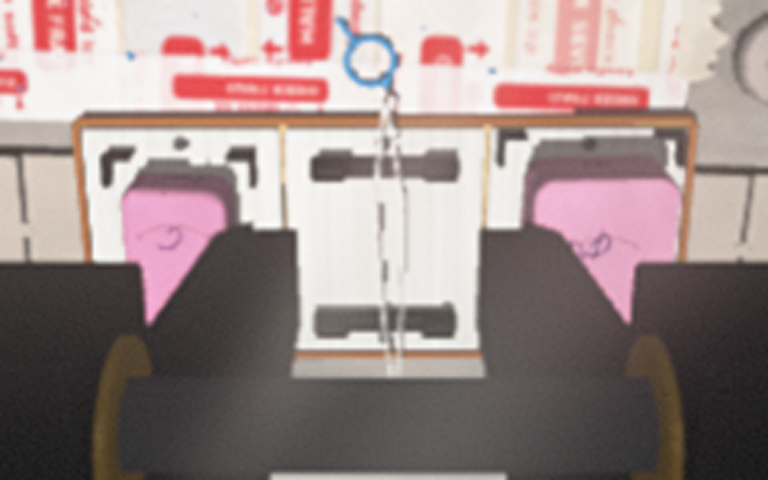

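Request:
{"op": "apply_moves", "data": {
  "commands": [
    [-0.3,0.01,0,-0.04,0,0,0],
    [-0.3,0.01,0,-0.04,0,0,0],
    [-0.3,0.01,0,-0.03,0,0,0],
    [-0.3,0,0,0,0,0,0],
    [-0.3,0,0,0,0,0,0]
  ]
}}

```text
time_s: 22.0
ee_pos: [444.7, -214.6, 320.6]
eef_rot: [-0.015, 1.0, 0.002, -0.005]
wrist_force: [0.0, -0.0, -0.1]
gripper_width: 0.343
```

Run:
```python
from h import *
m=np.load("pics/w9.npy",allow_pickle=True).item()
f=lambda L:[(x/3.2+195,y/3.2+164) for x,y in L]
print("tw",world(m,f([(390,90),(393,378)]),20).round(1)); print("bars",world(m,f([(386,166),(386,321)]),22).round(1))
m,im=snap("wrist","w10");print(pose()[1])
u=pix(m,[[552,-213,15]])[0]; y0,x0=int(u[1]-50),int(u[0]-100); print(x0,y0)
cv2.imwrite("pics/c11.png",cv2.resize(im[y0:y0+110,x0:x0+200],None,fx=4,fy=4,interpolation=cv2.INTER_CUBIC))
```

```text
tw [[ 487.1 -213.5   20. ]
 [ 610.9 -208.5   20. ]]
bars [[ 516.9 -214.1   22. ]
 [ 583.4 -212.3   22. ]]
[ 445.05234075 -214.74188899  320.79599559]
214 182
```

View pics/c11.png

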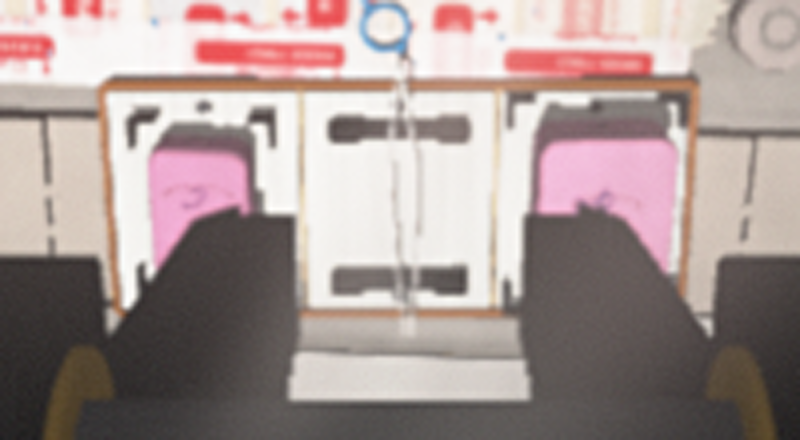

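Run:
```python
from h import *
m=np.load("pics/w10.npy",allow_pickle=True).item()
f=lambda L:[(x/4+214,y/4+182) for x,y in L]
print("L top front",world(m,f([(539,138),(674,138)]),40).round(1),"LN",world(m,f([(507,95),(688,95)]),17).round(1))
print("S top front",world(m,f([(152,148),(248,148)]),32).round(1),"SN",world(m,f([(128,112),(276,108)]),17).round(1))
mt,im=snap("top","t2"); a=cv2.imread("pics/top0.png")
for n in ("hot_large_centre","open_half_centre","large_mould_centre","small_mould_centre"): print(n,[(d["confidence"],d["uv"]) for d in robot.recognise("top",n)])
for z,n in ((40,(551,-131)),(32,(555,-295))):
    b=pink(im,mt,z,n); print(b and b[1])
# unmoved look-alikes: image difference
for n,(x,y) in dict(hot=(170,208),hot2=(197,208),half=(376,206),half2=(548,212)).items(): print(n,np.abs(im[y:y+28,x:x+24].astype(int)-a[y:y+28,x:x+24]).mean())
```

```text
L top front [[ 514.1 -159.6   40. ]
 [ 512.6 -106.5   40. ]] LN [[ 503.3 -170.7   17. ]
 [ 501.2  -96.4   17. ]]
S top front [[ 525.3 -313.1   32. ]
 [ 524.2 -274.6   32. ]] SN [[ 515.1 -325.9   17. ]
 [ 511.6 -265.    17. ]]
hot_large_centre [(0.87, [179.2, 220.6])]
open_half_centre [(0.86, [387.4, 219.0])]
large_mould_centre [(0.82, [447.9, 198.0]), (0.75, [480.4, 224.6])]
small_mould_centre [(0.55, [350.2, 175.9])]
None
None
hot 8.10763888888889
hot2 7.726686507936508
half 6.976190476190476
half2 5.870535714285714
```

```bash
python3 -c "
from workcell import robot
print(robot.sense()['time_s'],robot.sign_off())"
```

```text
the job is handed in; nothing more can be done
22.3 None
```

I seated the large mould in the large nest and the small mould in the small nest, laid the tweezers across both notches of the tool rest, and handed the job in at 22.3 s.

- **Moulds:** in the last wrist picture both sit inside their corner angles. They measure within about 2 mm of nest centre sideways. Lengthwise, their front edges sit about 11 mm inside the corners' outer edges, as a centred mould's should.
- **Tweezers:** they lie down in both notches, about 1–2 mm off centre and within about 1° of the rest's axis.
- **Look-alikes:** the hot large mould and the opened half show within a pixel of their starting positions in the top picture. I did not locate the hot small mould separately, but that spot showed only a small image difference, similar to the others.
- **Check that failed:** my colour-based check of the two seated moulds in the top picture found nothing. Their final positions rest on the wrist pictures alone, in which the gripper hid their far ends.

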